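# Make up a roadside kit and a glue-up kit at the bench

### The arm

A 6-joint arm with a two-finger parallel gripper is mounted at the origin on the work surface. World frame = base frame: x ahead of the robot, y to its left, z up, the work surface at z = 0. Lengths are in m, angles in rad, forces in N, time in s.
With the tool pointing down it reaches from about 0.35 to 0.775 m from the base axis. Payload 5.5 kg.
Tool frame: the origin (TCP) lies between the finger pads; the fingertips stand 19 mm ahead of it and the grasp point (between the pads) is the TCP; z points along the fingers, x is the direction in which the jaws open and shut, and the axes are right-handed (so a half turn about z gives the same grasp; the last joint's range is limited). The gripper opens to 85 mm and grips with 20 to 120 N. Pads are 22 mm wide; open, the fingers measure 114 mm over their backs; the gripper's body (76 mm by 85 mm) begins 54 mm behind the grasp point. The pads swing forward as they close: fully open they stand 13 mm farther back than shut.
Start: joints at [1.12, 0.313, 0.046, 1.304, 0, 1.431], TCP at [0.176, 0.547, 0.25] pointing down, gripper open.
Joint ranges: [-2.76, 2.76], [-0.86, 1.69], [-1.03, 1.26], [-2.2, 2.34], [-1.47, 1.5], [-3.14, 3.14]. Speed limits (rad/s): [2.57, 2.57, 3.14, 3.14, 3.14, 3.14].

### API

Orientations are given as a unit quaternion [w, x, y, z].
In Python, from workcell import env gives the robot as it stands. The module is installed in compiled form; this text tells all that it offers.
- The arm moves only by the tool carry_out, never from a script. Its argument "steps" is a list of rows, each a list of 7 numbers: the gripper command: -1 is shut, 1 is fully open, values between are in proportion, then the shift along the tool's x, y, z in m, then the turn, a rotation vector about the tool's x, y, z in rad. A call has 1 to 20 rows; each row shifts and turns the commanded pose from where the row before left it, along the tool's axes as they then stand; what a row does not reach is not made up. A row lasts 1/8 s, in which the tool goes at most 62.5 mm and 10.7 degrees, less where a joint would pass 70% of its speed; a pose out of reach is approached as far as the arm can. A call with a gripper value outside its range is refused whole. The fingers move at their own pace and stop on an object; "grip_force" is the grip in N (left out, the last holds). Time passes only in rows, so rows that do not move let the fingers close. It gives the time, the measured TCP pose, the force and the opening at its end, in the units of the state.
- env.get_state(): the state, without advancing time (a new reading comes with each control period).
- env.read_camera(name): name is "scene" or "top"; returns a dict with "color" (480x640x3 uint8, red, green, blue), "K" (3x3 intrinsics, pixels), "dist" ([k1, k2, p1, p2, k3] as OpenCV has them; the pictures are not rectified), "R" (3x3) and "t" (3): a world point X has camera coordinates R X + t. Camera axes: x right, y down, z forward; pixel columns grow to the right and rows downward; lengths in m; the calibration is good to about 2 mm. A picture is of the moment at which its call begins. There is no depth.
- env.hand_in(): hands the job in, once; it reports no verdict.
The state is a dict: "clock": time; "joint_pos": joint angles; "qvel": joint speeds; "tau": joint torques, N m; "tcp_pos": TCP position; "orientation": TCP orientation; "wrist_force": force on the tool from outside, world axes, zero at the start; "ft_torque": the same for the moment, N m; "finger_gap": finger opening in m.
Only numpy, scipy, OpenCV 4.12 (cv2) and the standard library are available. Lean on these libraries where they do the work, as an engineer would, in place of code of your own. Each camera call takes 0.05 s, during which the arm holds its last target. There are 200 camera calls.

### The job

Make up two kits from the stock lying on the bench. Roadside kit, in the low-rimmed tray: the hand pump along the middle of the long channel, the spoke key in the middle of the plain pocket, and the round tin standing on the cork pad. Glue-up kit, in the caddy: slide the ceramic tile offcut, glazed face up, straight in under the low deck until it meets the back stop, and lay the mahogany block flat on the middle of the deck, lengthwise across the caddy (square to the way the tile slides in); leave the glue bottle, mug and plank where they are.

Things in the scene. Friction and masses are not known exactly. Their poses are not given: they have to be found in the camera images.
- pump_mid (a point): Black plastic bicycle hand pump lying on its flat-sided ends, 170 mm long, 26 mm wide and high: a round barrel 22 mm across and 112 mm long in the middle and a 26 x 26 mm square block 34 mm long at each end, so it does not roll. This point is its centre, 13 mm above its underside. x runs along its length, z up. About 120 g.
- key_mid (a point): Chrome double-ended spoke key, 74 mm long, 12 mm thick (high): a straight bar 12 mm wide with a round slotted head 20 mm across at each end (the clear bar between the heads is 34 mm). This point is its centre, 6 mm above its underside. x runs along its length, z up. About 50 g.
- tin_mid (a point): Closed round aluminium tin, 50 mm in diameter, 30 mm tall, standing upright. This point is its centre, 15 mm above its underside; z up. About 70 g.
- tile_mid (a point): Ceramic tile offcut lying flat, 80 x 50 x 8 mm, white glazed top, clay-coloured edges. This point is its centre, 4 mm above its underside. x along its 80 mm length, y along its 50 mm width, z up. About 75 g.
- block_mid (a point): Plain mahogany block lying flat, 80 x 35 x 22 mm. This point is its centre, 11 mm above its underside. x along its 80 mm length, y along its 35 mm width, z up. About 45 g.
- tray: Fixed tray 212 x 176 mm (x, y). Origin: centre of underside; x roughly away from robot, z up. Floor 6 mm above the bench, rims and dividers 12 mm. Centres (x, y in mm): pump channel, 200 x 76, at (0, 44), the +y side; plain key pocket, 96 x 84, at (-52, -40), nearer the robot; tin pocket, 100 x 84, at (50, -40), with a thin round cork pad 54 mm wide at its centre.
- caddy: Fixed base board 180 x 120 mm (x, y), top 8 mm above bench. Origin: centre of underside; x roughly away from robot, z up. Low deck over x 14 to 90, y -45 to 45 mm, underside 24, top 30 mm up, its middle at (52, 0). Below it a slot 74 mm wide, open to -x, stop face at x = 82: tile home, 80 mm along x, is centred at (42, 0), 12 mm showing. Tile is laid on the bare board at -x, then pushed.
- glue: Bystander: white plastic glue bottle, 50 mm in diameter, 110 mm tall, standing loose on the bench. Origin at the centre of its underside.
- mug: Bystander: white ceramic mug, 76 mm across, 75 mm tall, standing loose on the bench. Origin at the centre of its underside.
- plank: Bystander: large mahogany plank offcut, 60 x 140 x 45 mm, lying loose on the bench. Origin at the centre of its underside.
Things that resemble listed ones, but are neither listed nor needed, are in the scene too. What is shaped like the part that bears pump_mid but yellow is not meant. Of the things shaped like the part that bears tin_mid, the aluminium one is meant.

How it is judged:
At the end, for the whole second after the job is handed in: Pump (13 mm along, 15 across, 0.2 rad), key and tin (15 mm) lie centred in their tray places; tile under the deck within 12 mm of the stop, 15 mm sideways, 0.25 rad; block centred on the deck (15 mm, 0.25 rad), across the caddy. All flat, upright, right height (5 mm), at rest (x of pump_mid in the frame of tray between -0.013 and 0.013 m and y of pump_mid in the frame of tray between 0.029 and 0.059 m and z of pump_mid in the frame of tray between 0.014 and 0.024 m and angle between each of pump_mid, key_mid, tin_mid, tile_mid, block_mid's own z axis and vertical below 0.12 rad and x of key_mid in the frame of tray between -0.067 and -0.037 m and y of key_mid in the frame of tray between -0.055 and -0.025 m and z of key_mid in the frame of tray between 0.007 and 0.017 m and x of tin_mid in the frame of tray between 0.035 and 0.065 m and y of tin_mid in the frame of tray between -0.055 and -0.025 m and z of tin_mid in the frame of tray between 0.016 and 0.026 m and x of tile_mid in the frame of caddy between 0.03 and 0.054 m and y of tile_mid in the frame of caddy between -0.015 and 0.015 m and z of tile_mid in the frame of caddy between 0.007 and 0.017 m and x of block_mid in the frame of caddy between 0.037 and 0.067 m and y of block_mid in the frame of caddy between -0.015 and 0.015 m and z of block_mid in the frame of caddy between 0.036 and 0.046 m and angle between the x axis of pump_mid and the x axis of tray, either way round below 0.2 rad and angle between the x axis of tile_mid and the x axis of caddy, either way round below 0.25 rad and angle between the x axis of block_mid and the y axis of caddy, either way round below 0.25 rad and linear speed of each of pump, key, tin, tile, block below 0.01 m/s); the robot touches nothing.
It fails at once if the glue is shoved more than 20 mm or tipped (distance of glue from where it was at the start of the episode above 0.02 m or angle between glue's own z axis and vertical above 0.3 rad).
It fails at once if the mug is shoved more than 20 mm or tipped (distance of mug from where it was at the start of the episode above 0.02 m or angle between mug's own z axis and vertical above 0.3 rad).
It fails at once if the plank is shoved more than 20 mm or tipped (distance of plank from where it was at the start of the episode above 0.02 m or angle between plank's own z axis and vertical above 0.3 rad).
It also fails if it takes over 144 s, if anything falls off the work surface, if the arm or the gripper's body presses on something with over 40 N, if the wrist force passes 120 N, or if a joint passes its speed limit or range.

## Working session

There is one attempt and no reset: what is moved stays moved. The work goes in short steps, Python scripts to look and compute and a tool call to move; the robot and the scene stay as the last step left them, time stands still between calls to the robot, and variables do not carry over. Pictures are saved under pics/ and viewed, about 12 in all and at most 16, crops included, and the job is handed in when it is done.

Besides the shell and the picture viewer there is one more tool, called as name([rows], argument=value, ...), one row to a line, values as JSON. carry_out: Moves the arm, as the interface text tells. Its arguments: {"type":"object","properties":{"steps":{"type":"array","items":{"type":"array","items":{"type":"number"}}},"grip_force":{"type":"number"}},"required":["steps"]}

```bash
mkdir -p pics; cat > h.py <<'E'
import numpy as np, cv2
from workcell import env
def snap(n,f):
    c=env.read_camera(n); np.savez('pics/'+f+'.npz',**{k:np.array(v) for k,v in c.items()})
    cv2.imwrite('pics/'+f+'.png',c['color'][:,:,::-1]); return c
def load(f): return dict(np.load('pics/'+f+'.npz'))
def px2w(c,uv,z):
    u=cv2.undistortPoints(np.array(uv,float).reshape(-1,1,2),c['K'],c['dist']).reshape(-1,2)
    d=np.c_[u,np.ones(len(u))]@c['R']; o=-c['R'].T@c['t']
    return o+d*((z-o[2])/d[:,2])[:,None]
def w2px(c,X):
    return cv2.projectPoints(np.array(X,float).reshape(-1,3),cv2.Rodrigues(c['R'])[0],c['t'],c['K'],c['dist'])[0].reshape(-1,2)
E
python3 - <<'E'
from h import *
for n in('scene','top'):
    c=snap(n,n+'0'); print(n,-c['R'].T@c['t'],c['R'][2])
s=env.get_state();print({k:np.round(v,3) for k,v in s.items()})
E
```

```text
scene [ 0.92367917 -0.55974244  0.68757613] [-0.40121579  0.60193696 -0.69043304]
top [0.36145687 0.00410976 1.11579615] [ 0.15391407  0.00819995 -0.98805021]
{'clock': np.float64(0.1), 'joint_pos': array([1.12 , 0.314, 0.045, 1.304, 0.   , 1.431]), 'qvel': array([ 0.001, -0.002,  0.003,  0.   , -0.001,  0.001]), 'tau': array([ 3.0000e-03, -4.8172e+01,  2.9924e+01,  1.3000e-02, -0.0000e+00,
        0.0000e+00]), 'tcp_pos': array([0.176, 0.547, 0.249]), 'orientation': array([ 0.   ,  0.808,  0.589, -0.001]), 'wrist_force': array([-0.001,  0.655, -0.507]), 'ft_torque': array([-0.032, -0.024, -0.02 ]), 'finger_gap': np.float64(0.086)}
```

View pics/top0.png

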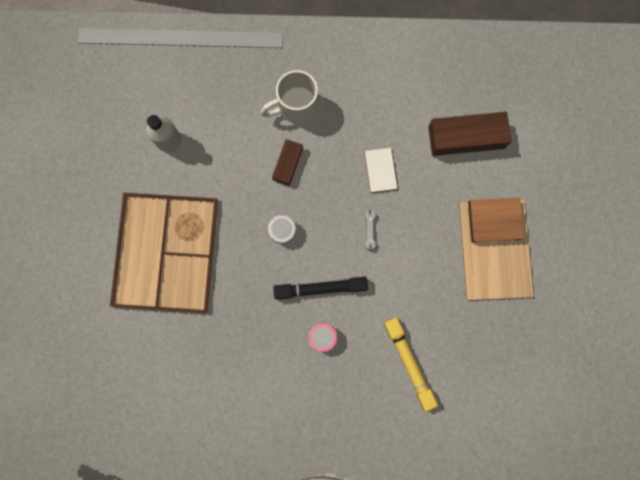

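View pics/scene0.png

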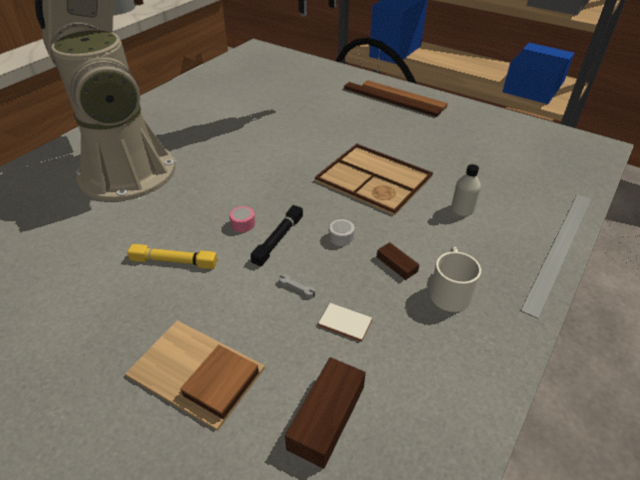

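Candidates: black pump (320,288) vs yellow (411,365), which is excluded. Bare grey tin (282,229) vs pink-ringed tin (322,338); the aluminium one is wanted. Small mahogany block (288,162) vs the large plank (470,133), a bystander. The tile is at (381,170) and the key at (371,230). I'll measure them and check with an enlarged crop.

```bash
python3 - <<'E'
from h import *
c=load('top0'); im=c['color'][:,:,::-1].copy()
hsv=cv2.cvtColor(im,cv2.COLOR_BGR2HSV).astype(int); H,S,V=hsv[...,0],hsv[...,1],hsv[...,2]
big=cv2.resize(im,None,fx=3,fy=3,interpolation=cv2.INTER_CUBIC)
def roi(m,x0,y0,x1,y1):
    o=np.zeros(m.shape,np.uint8); o[y0:y1,x0:x1]=m[y0:y1,x0:x1]*255; return o
print('bg',hsv[200,420],hsv[300,420])
items={'pump':(V<55,(265,270,375,308),.013),'key':(V>125,(360,205,384,254),.010),'tin':(V>135,(264,212,300,246),.028),
'tile':(V>150,(360,143,402,197),.008),'block':(S>90,(268,135,308,190),.018),'tray':(S>70,(105,185,224,320),.012),
'caddy':(S>70,(452,190,540,306),.008),'deck':((S>150),(460,190,530,250),.030),'plank':(S>90,(425,108,516,160),.03)}
for n,(m,r,z) in items.items():
    b=cv2.morphologyEx(roi(m,*r),cv2.MORPH_CLOSE,np.ones((3,3)))
    cs=max(cv2.findContours(b,cv2.RETR_EXTERNAL,cv2.CHAIN_APPROX_NONE)[0],key=cv2.contourArea)
    w=px2w(c,cs.reshape(-1,2),z)[:,:2]
    (cx,cy),(a,bb),th=cv2.minAreaRect((w*1000).astype(np.float32)); 
    if a<bb: a,bb,th=bb,a,th+90
    print(n,'ctr',round(cx,1),round(cy,1),'size',round(a,1),round(bb,1),'ang long',round((th+90)%180-90,1))
    cv2.drawContours(big,[cs*3+1],-1,(0,255,0),1)
cv2.imwrite('pics/crop1.png',big[100*3:310*3,260*3:545*3][:600,:800]); 
cv2.imwrite('pics/crop2.png',np.hstack([big[180*3:325*3,100*3:225*3],big[180*3:325*3,445*3:545*3]]))
E
```

```text
bg [ 21  27 152] [ 19  27 149]
pump ctr 442.4 -13.6 size 123.0 24.1 ang long -84.3
key ctr 549.8 -81.7 size 89.9 42.5 ang long 1.0
tin ctr 543.1 82.8 size 63.7 60.6 ang long -88.4
tile ctr 663.4 -97.1 size 102.5 77.0 ang long 1.0
block ctr 670.9 77.4 size 79.7 33.7 ang long -16.8
tray ctr 497.1 296.2 size 210.8 176.3 ang long -2.2
caddy ctr 521.3 -309.2 size 185.4 122.5 ang long 4.0Traceback (most recent call last):
  File "<stdin>", line 13, in <module>
ValueError: max() iterable argument is empty
```

```bash
python3 - <<'E'
from h import *
c=load('top0'); im=c['color'][:,:,::-1].copy()
bl=im.astype(int); R,G,B=bl[...,2],bl[...,1],bl[...,0]
hsv=cv2.cvtColor(im,cv2.COLOR_BGR2HSV).astype(int); H,S,V=hsv[...,0],hsv[...,1],hsv[...,2]
for n,(u,v) in dict(tile=(381,170),tin=(282,229),tinrim=(271,229),key=(371,230),key2=(371,215),deck=(497,220),board=(495,270),bg=(340,250)).items(): print(n,hsv[v,u])
big=cv2.resize(im,None,fx=3,fy=3,interpolation=cv2.INTER_CUBIC)
def roi(m,x0,y0,x1,y1):
    o=np.zeros(m.shape,np.uint8); o[y0:y1,x0:x1]=m[y0:y1,x0:x1]*255; return o
lowS=S<18
items={'pump':(V<80,(265,270,375,308),.013),'key':(lowS,(360,205,384,254),.008),'tin':(lowS,(262,210,302,248),.025),
'tile':(V>190,(360,143,402,197),.008),'block':(S>90,(268,135,308,190),.018),'tray':(S>70,(105,185,224,320),.012),
'caddy':(S>70,(452,190,540,306),.008),'deck':((S>60)&(V<150),(460,190,530,246),.030),'plank':(S>90,(425,108,516,160),.04)}
for n,(m,r,z) in items.items():
    b=cv2.morphologyEx(roi(m,*r),cv2.MORPH_CLOSE,np.ones((5,5)))
    if not b.any(): print(n,'none'); continue
    cs=max(cv2.findContours(b,cv2.RETR_EXTERNAL,cv2.CHAIN_APPROX_NONE)[0],key=cv2.contourArea)
    w=px2w(c,cs.reshape(-1,2),z)[:,:2]
    (cx,cy),(a,bb),th=cv2.minAreaRect((w*1000).astype(np.float32)); 
    if a<bb: a,bb,th=bb,a,th+90
    print(n,'ctr',round(cx,1),round(cy,1),'size',round(a,1),round(bb,1),'ang long',round((th+90)%180-90,1))
    cv2.drawContours(big,[cs*3+1],-1,(0,255,0),1)
cv2.imwrite('pics/crop1.png',np.hstack([big[130*3:310*3,260*3:405*3],big[180*3:360*3,455*3:545*3]])); 
cv2.imwrite('pics/crop2.png',big[180*3:325*3,100*3:225*3])
E
```

```text
tile [ 21  27 227]
tin [ 22  16 173]
tinrim [ 17  18 193]
key [ 19  17 165]
key2 [ 22  17 161]
deck [ 13 140 148]
board [ 16 103 212]
bg [ 19  28 153]
pump ctr 438.0 8.4 size 171.0 27.6 ang long -82.8
key ctr 548.1 -78.1 size 70.9 16.6 ang long 0.9
tin ctr 543.5 82.8 size 35.0 34.5 ang long 2.0
tile ctr 664.0 -96.3 size 78.9 48.9 ang long 8.9
block ctr 670.9 77.4 size 79.7 33.7 ang long -16.8
tray ctr 497.1 296.2 size 210.8 176.3 ang long -2.2
caddy ctr 521.3 -309.2 size 185.4 122.5 ang long 4.0
deck ctr 564.5 -307.7 size 105.9 82.6 ang long -88.4
plank ctr 727.9 -256.5 size 145.9 66.8 ang long -82.9
```

View pics/crop1.png

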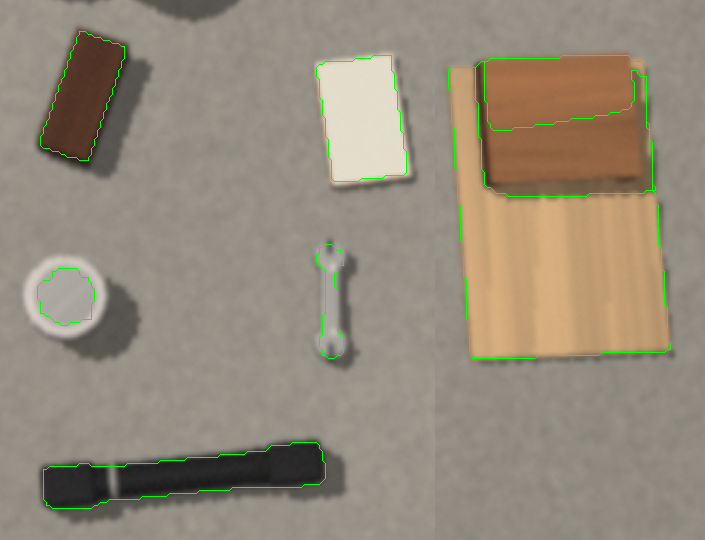

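The crop shows a brown block, a white tile, a bare-metal tin with centre about (281.7,229), a chrome key and the black pump, so the identities hold. The caddy is clear on its three near edges. I'll compute its pose and the targets next.

```bash
python3 - <<'E'
from h import *
c=load('top0')
bl,br,tl=px2w(c,[(467.3,299),(533.3,297.3),(460.1,202.5)],.008)[:,:2]*1000
print('caddy corners',bl,br,tl,np.hypot(*(br-bl)),np.hypot(*(tl-bl)))
print('ang',np.degrees(np.arctan2(*(tl-bl)[::-1])),np.degrees(np.arctan2(*(bl-br)[::-1]))-90,'ctr',(tl+br)/2)
# deck visible top corners at z=.03
print('deck',px2w(c,[(471.7,200.3),(524,198),(473,240),(522.7,239)],.03)[:,:2]*1000)
print('tin',px2w(c,[(281.7,229)],.03)*1000)
print('key heads',px2w(c,[(370,216),(370.3,244.5)],.012)*1000)
print('glue/mug',px2w(c,[(154,122)],.11)*1000,px2w(c,[(297,92)],.075)*1000)
# scene cross-check: project estimates
s=load('scene0')
print('scene px',w2px(s,[(.438,.0084,.013),(.548,-.078,.012),(.543,.083,.03),(.664,-.096,.008),(.671,.0774,.022)]).round())
E
```

```text
caddy corners [ 426.25615912 -256.78861321] [ 432.60184999 -376.09843554] [ 604.14409473 -245.11296224] 119.4784562099951 178.27068873600703
ang 3.7552146329425 3.0445024808530974 ctr [ 518.37297236 -310.60569889]
deck [[ 603.98160955 -261.25855278]
 [ 610.84181315 -356.31965467]
 [ 531.04575177 -262.82944463]
 [ 535.308208   -352.19504392]]
tin [[541.70938216  82.01444836  30.        ]]
key heads [[573.38067849 -78.31957924  12.        ]
 [520.41056876 -79.67340445  12.        ]]
glue/mug [[709.15583304 303.21027448 110.        ]] [[784.06259231  60.70142496  75.        ]]
scene px [[276. 235.]
 [296. 284.]
 [341. 227.]
 [345. 321.]
 [397. 257.]]
```

```bash
python3 - <<'E'
from h import *
im=load('scene0')['color'][:,:,::-1]
cv2.imwrite('pics/sc.png',cv2.resize(np.ascontiguousarray(im[190:430,120:420]),None,fx=2.5,fy=2.5))
E
```

```text
(no output)
```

View pics/sc.png

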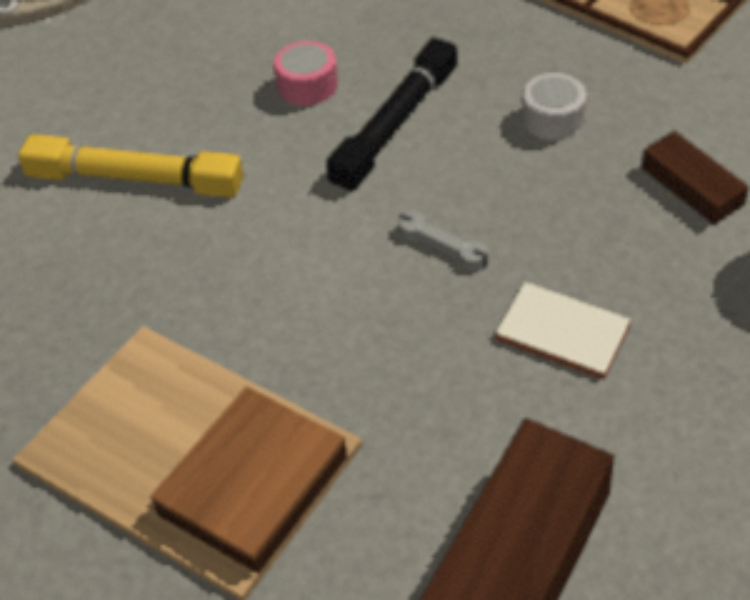

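```bash
cat > go.py <<'E'
import sys
from h import *
from scipy.spatial.transform import Rotation as Ro
s=env.get_state(); p=s['tcp_pos']*1000; q=s['orientation']
M=Ro.from_quat(np.r_[q[1:],q[0]]).as_matrix(); ph=np.degrees(np.arctan2(M[1,0],M[0,0]))
print('t',round(float(s['clock']),2),'tcp',p.round(1),'phi',round(ph,1),'tilt',M[:2,2].round(3),'F',np.round(s['wrist_force'],1),'gap',round(s['finger_gap']*1000,1))
for a in sys.argv[1:]:   # x,y,z,phi in mm, deg: turn then shift
    x,y,z,f=map(float,a.split(',')); th=-((f-ph+180)%360-180); r=np.radians(f)
    d=np.array([x,y,z])-p; t=[d[0]*np.cos(r)+d[1]*np.sin(r),d[0]*np.sin(r)-d[1]*np.cos(r),-d[2]]
    print(a,'turn',round(np.radians(th),3),'shift tool mm',np.round(t,1),'len',np.linalg.norm(t).round()); p=np.array([x,y,z]);ph=f
E
python3 go.py 438,8.4,120,7.2 438,8.4,24,7.2
```

```text
t 0.1 tcp [175.7 547.1 249.5] phi 72.2 tilt [-0.001 -0.001] F [-0.   0.7 -0.5] gap 85.6
438,8.4,120,7.2 turn 1.134 shift tool mm [192.7 567.3 129.5] len 613.0
438,8.4,24,7.2 turn -0.0 shift tool mm [ 0.  0. 96.] len 96.0
```

carry_out([
  [0.3,0,0,0,0,0,0.162],
  [0.3,0,0,0,0,0,0.162],
  [0.3,0,0,0,0,0,0.162],
  [0.3,0,0,0,0,0,0.162],
  [0.3,0,0,0,0,0,0.162],
  [0.3,0,0,0,0,0,0.162],
  [0.3,0,0,0,0,0,0.162],
  [0.3,0.0148,0.0436,0.01,0,0,0],
  [0.3,0.0148,0.0436,0.01,0,0,0],
  [0.3,0.0148,0.0436,0.01,0,0,0],
  [0.3,0.0148,0.0436,0.01,0,0,0],
  [0.3,0.0148,0.0436,0.01,0,0,0],
  [0.3,0.0148,0.0436,0.01,0,0,0],
  [0.3,0.0148,0.0436,0.01,0,0,0],
  [0.3,0.0148,0.0436,0.01,0,0,0],
  [0.3,0.0148,0.0436,0.01,0,0,0],
  [0.3,0.0148,0.0436,0.01,0,0,0],
  [0.3,0.0148,0.0436,0.01,0,0,0],
  [0.3,0.0148,0.0436,0.01,0,0,0],
  [0.3,0.0148,0.0436,0.01,0,0,0],
], grip_force=40)

```text
clock: 2.6
tcp_pos: [0.4382, 0.0079, 0.1198]
orientation: [-0.0, 0.998, 0.063, -0.0]
wrist_force: [1.3, 0.7, 0.1]
finger_gap: 0.0555
```

```bash
python3 go.py 438,8.4,24,7.2 438,8.4,120,7.2 498.8,340.2,120,87.8 498.8,340.2,32,87.8
```

```text
t 2.6 tcp [438.2   7.9 119.8] phi 7.2 tilt [-0.  0.] F [1.3 0.7 0.1] gap 55.5
438,8.4,24,7.2 turn 0.0 shift tool mm [-0.2 -0.5 95.8] len 96.0
438,8.4,120,7.2 turn -0.0 shift tool mm [  0.   0. -96.] len 96.0
498.8,340.2,120,87.8 turn -1.407 shift tool mm [333.9  48.   -0. ] len 337.0
498.8,340.2,32,87.8 turn -0.0 shift tool mm [ 0.  0. 88.] len 88.0
```

carry_out([
  [0.3,0,0,0.03,0,0,0],
  [0.3,0,0,0.03,0,0,0],
  [0.3,0,0,0.02,0,0,0],
  [0.3,0,0,0.016,0,0,0],
  [0.3,0,0,0,0,0,0],
  [-1,0,0,0,0,0,0],
  [-1,0,0,0,0,0,0],
  [-1,0,0,0,0,0,0],
  [-1,0,0,0,0,0,0],
  [-1,0,0,0,0,0,0],
  [-1,0,0,-0.016,0,0,0],
  [-1,0,0,-0.03,0,0,0],
  [-1,0,0,-0.03,0,0,0],
  [-1,0,0,-0.02,0,0,0],
  [-1,0,0,0,0,0,0],
])

```text
clock: 4.47
tcp_pos: [0.4392, 0.0092, 0.1216]
orientation: [0.0, 0.998, 0.063, 0.002]
wrist_force: [0.1, 0.5, -1.6]
finger_gap: 0.0204
```

carry_out([
  [-1,0,0,0,0,0,-0.141],
  [-1,0,0,0,0,0,-0.141],
  [-1,0,0,0,0,0,-0.141],
  [-1,0,0,0,0,0,-0.141],
  [-1,0,0,0,0,0,-0.141],
  [-1,0,0,0,0,0,-0.141],
  [-1,0,0,0,0,0,-0.141],
  [-1,0,0,0,0,0,-0.141],
  [-1,0,0,0,0,0,-0.141],
  [-1,0,0,0,0,0,-0.138],
  [-1,0.037,0.0053,0,0,0,0],
  [-1,0.037,0.0053,0,0,0,0],
  [-1,0.037,0.0053,0,0,0,0],
  [-1,0.037,0.0053,0,0,0,0],
  [-1,0.037,0.0053,0,0,0,0],
  [-1,0.037,0.0053,0,0,0,0],
  [-1,0.037,0.0053,0,0,0,0],
  [-1,0.037,0.0053,0,0,0,0],
  [-1,0.037,0.0053,0,0,0,0],
  [-1,0,0,0,0,0,0],
])

```text
clock: 6.98
tcp_pos: [0.4978, 0.3423, 0.1183]
orientation: [-0.0, 0.719, 0.695, -0.001]
wrist_force: [-0.6, -0.3, -0.9]
finger_gap: 0.0202
```

```bash
python3 go.py 498.8,340.2,31,87.8;python3 - <<'E'
from h import *
c=snap('top','top1'); print(w2px(c,[(.4988,.3402,.1)]))
cv2.imwrite('pics/t1.png',cv2.resize(np.ascontiguousarray(c['color'][150:330,60:260,::-1]),None,fx=3,fy=3))
E
```

```text
t 6.97 tcp [497.8 342.3 118.3] phi 88.0 tilt [-0.001 -0.   ] F [-0.6 -0.3 -0.9] gap 20.2
498.8,340.2,31,87.8 turn 0.004 shift tool mm [-2.1  1.1 87.3] len 87.0
[[125.02250969 243.10303951]]
```

View pics/t1.png

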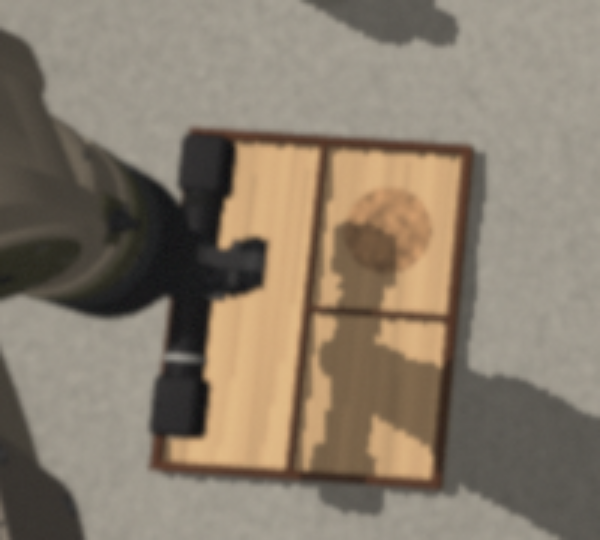

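carry_out([
  [-1,-0.002,0.003,0.03,0,0,0],
  [-1,0,0,0.03,0,0,0],
  [-1,0,0,0.017,0,0,0],
  [-1,0,0,0.01,0,0,0],
  [-1,0,0,0,0,0,0],
  [-0.2,0,0,0,0,0,0],
  [-0.2,0,0,0,0,0,0],
  [-0.2,0,0,0,0,0,0],
  [-0.2,0,0,-0.015,0,0,0],
  [-0.2,0,0,-0.03,0,0,0],
  [-0.2,0,0,-0.045,0,0,0],
  [0.5,0,0,0,0,0,0],
])

```text
clock: 8.52
tcp_pos: [0.504, 0.3397, 0.1288]
orientation: [0.001, 0.72, 0.694, 0.004]
wrist_force: [0.2, -0.3, 0.2]
finger_gap: 0.0513
```

```bash
python3 go.py 542,82.5,120,87.8 542,82.5,24,87.8 542,82.5,120,87.8 545.6,254.3,120,87.8 545.6,254.3,31,87.8
```

```text
t 8.53 tcp [504.  339.7 128.8] phi 87.8 tilt [0.008 0.004] F [ 0.2 -0.3  0.2] gap 51.3
542,82.5,120,87.8 turn 0.001 shift tool mm [-255.6   47.9    8.8] len 260.0
542,82.5,24,87.8 turn -0.0 shift tool mm [ 0.  0. 96.] len 96.0
542,82.5,120,87.8 turn -0.0 shift tool mm [  0.   0. -96.] len 96.0
545.6,254.3,120,87.8 turn -0.0 shift tool mm [171.8  -3.   -0. ] len 172.0
545.6,254.3,31,87.8 turn -0.0 shift tool mm [ 0.  0. 89.] len 89.0
```

carry_out([
  [0.7,0,0,0,0,0,0],
  [0.7,-0.032,0.006,0,0,0,0],
  [0.7,-0.032,0.006,0,0,0,0],
  [0.7,-0.032,0.006,0,0,0,0],
  [0.7,-0.032,0.006,0,0,0,0],
  [0.7,-0.032,0.006,0,0,0,0],
  [0.7,-0.032,0.006,0,0,0,0],
  [0.7,-0.032,0.006,0,0,0,0],
  [0.7,-0.032,0.006,0,0,0,0],
  [0.7,0,0,0,0,0,0],
  [0.7,0,0,0,0,0,0],
])

```text
clock: 9.9
tcp_pos: [0.5387, 0.0808, 0.1225]
orientation: [-0.001, 0.72, 0.694, -0.0]
wrist_force: [-0.8, 0.3, 0.2]
finger_gap: 0.0725
```

```bash
python3 go.py 542,82.5,24,87.8; python3 - <<'E'
from h import *
c=snap('top','top2')
cv2.imwrite('pics/t2.png',cv2.resize(np.ascontiguousarray(c['color'][180:330,100:320,::-1]),None,fx=3,fy=3))
E
```

```text
t 9.9 tcp [538.7  80.8 122.5] phi 87.8 tilt [-0.002  0.   ] F [-0.8  0.3  0.2] gap 72.5
542,82.5,24,87.8 turn 0.0 shift tool mm [ 1.8  3.3 98.5] len 99.0
```

View pics/t2.png

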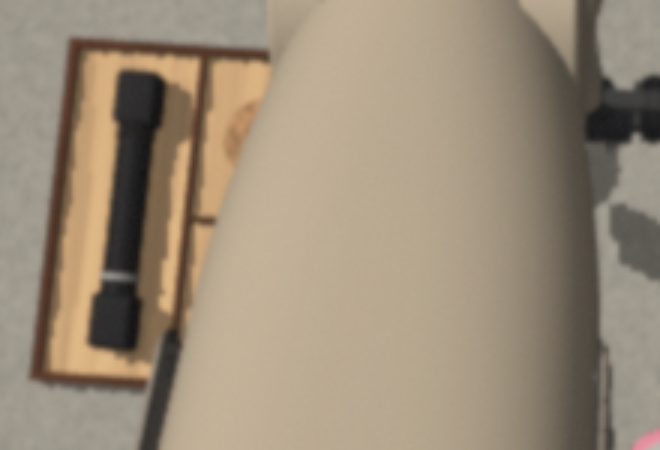

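The pump lies in the channel, roughly centred and parallel to it, at crop px (127,210). Next is the tin.

carry_out([
  [0.7,0.002,0.003,0.03,0,0,0],
  [0.7,0,0,0.03,0,0,0],
  [0.7,0,0,0.02,0,0,0],
  [0.7,0,0,0.018,0,0,0],
  [0.7,0,0,0,0,0,0],
  [-1,0,0,0,0,0,0],
  [-1,0,0,0,0,0,0],
  [-1,0,0,0,0,0,0],
  [-1,0,0,0,0,0,0],
  [-1,0,0,0,0,0,0],
  [-1,0,0,-0.018,0,0,0],
  [-1,0,0,-0.03,0,0,0],
  [-1,0,0,-0.03,0,0,0],
  [-1,0,0,-0.02,0,0,0],
  [-1,0,0,0,0,0,0],
  [-1,0,0,0,0,0,0],
])

```text
clock: 11.95
tcp_pos: [0.5419, 0.0823, 0.1223]
orientation: [-0.0, 0.72, 0.694, -0.0]
wrist_force: [0.4, -0.7, -1.2]
finger_gap: 0.0491
```

```bash
python3 go.py 545.6,254.3,120,87.8 545.6,254.3,31,87.8
```

```text
t 11.95 tcp [541.9  82.3 122.3] phi 87.8 tilt [-0.001 -0.   ] F [ 0.4 -0.7 -1.2] gap 49.1
545.6,254.3,120,87.8 turn 0.0 shift tool mm [172.   -2.9   2.3] len 172.0
545.6,254.3,31,87.8 turn -0.0 shift tool mm [ 0.  0. 89.] len 89.0
```

carry_out([
  [-1,0.03,0,0,0,0,0],
  [-1,0.03,0,0,0,0,0],
  [-1,0.03,0,0,0,0,0],
  [-1,0.03,0,0,0,0,0],
  [-1,0.03,-0.003,0,0,0,0],
  [-1,0.022,0,0,0,0,0],
  [-1,0,0,0.03,0,0,0],
  [-1,0,0,0.03,0,0,0],
  [-1,0,0,0.02,0,0,0],
  [-1,0,0,0.01,0,0,0],
  [-1,0,0,0.001,0,0,0],
  [-1,0,0,0,0,0,0],
  [0.4,0,0,0,0,0,0],
  [0.4,0,0,0,0,0,0],
  [0.4,0,0,0,0,0,0],
  [0.4,0,0,-0.015,0,0,0],
  [0.4,0,0,-0.03,0,0,0],
  [0.4,0,0,-0.045,0,0,0],
  [0.4,0,0,0,0,0,0],
  [0.4,0,0,0,0,0,0],
])

```text
clock: 14.45
tcp_pos: [0.5461, 0.2545, 0.1229]
orientation: [0.0, 0.72, 0.694, 0.0]
wrist_force: [-0.1, -0.0, 0.1]
finger_gap: 0.0597
```

```bash
python3 go.py 547,-79,121,91.5 547,-79,22,91.5 547,-79,120,91.5 443.6,258.2,120,91.5 443.6,258.2,29,91.5
```

```text
t 14.45 tcp [546.1 254.5 122.9] phi 87.8 tilt [0.001 0.   ] F [-0.1 -0.   0.1] gap 59.7
547,-79,121,91.5 turn -0.064 shift tool mm [-333.4   -7.8    1.9] len 334.0
547,-79,22,91.5 turn -0.0 shift tool mm [ 0.  0. 99.] len 99.0
547,-79,120,91.5 turn -0.0 shift tool mm [  0.   0. -98.] len 98.0
443.6,258.2,120,91.5 turn -0.0 shift tool mm [339.8 -94.5  -0. ] len 353.0
443.6,258.2,29,91.5 turn -0.0 shift tool mm [ 0.  0. 91.] len 91.0
```

carry_out([
  [0,0,0,0,0,0,-0.064],
  [0,-0.0333,-0.001,0,0,0,0],
  [0,-0.0333,-0.001,0,0,0,0],
  [0,-0.0333,-0.001,0,0,0,0],
  [0,-0.0333,-0.001,0,0,0,0],
  [0,-0.0333,-0.001,0,0,0,0],
  [0,-0.0333,-0.001,0,0,0,0],
  [0,-0.0333,-0.001,0,0,0,0],
  [0,-0.0333,-0.001,0,0,0,0],
  [0,-0.0333,0,0,0,0,0],
  [0,-0.0333,0,0,0,0,0],
  [0,0,0,0.03,0,0,0],
  [0,0,0,0.03,0,0,0],
  [0,0,0,0.02,0,0,0],
  [0,0,0,0.01,0,0,0],
  [0,0,0,0,0,0,0],
  [0,0,0,0,0,0,0],
])

```text
clock: 16.58
tcp_pos: [0.5472, -0.0787, 0.0329]
orientation: [0.0, 0.698, 0.716, 0.0]
wrist_force: [-0.1, -0.2, 1.0]
finger_gap: 0.0426
```

```bash
python3 go.py 547,-79,22,91.5; python3 - <<'E'
from h import *
c=snap('top','top3');s=snap('scene','sc3')
a=cv2.resize(np.ascontiguousarray(c['color'][180:325,100:225,::-1]),(375,435))
b=cv2.resize(np.ascontiguousarray(s['color'][220:365,230:365,::-1]),(405,435),interpolation=cv2.INTER_CUBIC)
cv2.imwrite('pics/t3.png',np.hstack([a,b]))
E
```

```text
t 16.57 tcp [547.2 -78.7  32.9] phi 91.5 tilt [ 0.001 -0.   ] F [-0.1 -0.2  1. ] gap 42.6
547,-79,22,91.5 turn 0.0 shift tool mm [-0.3 -0.2 10.9] len 11.0
```

View pics/t3.png

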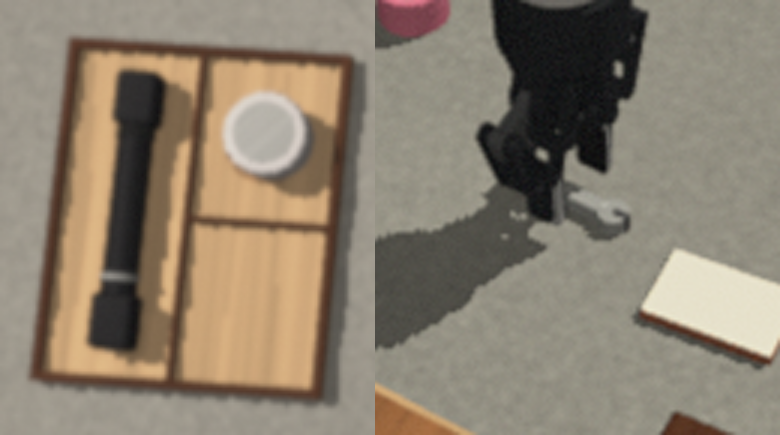

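The tin sits centred over the pad at crop px (265,133), and the fingers straddle the key bar.

carry_out([
  [0,0,0,0.011,0,0,0],
  [0,0,0,0,0,0,0],
  [-1,0,0,0,0,0,0],
  [-1,0,0,0,0,0,0],
  [-1,0,0,0,0,0,0],
  [-1,0,0,0,0,0,0],
  [-1,0,0,0,0,0,0],
  [-1,0,0,-0.018,0,0,0],
  [-1,0,0,-0.03,0,0,0],
  [-1,0,0,-0.03,0,0,0],
  [-1,0,0,-0.02,0,0,0],
  [-1,0,0,0,0,0,0],
  [-1,0,0,0,0,0,0],
])

```text
clock: 18.3
tcp_pos: [0.5461, -0.0784, 0.1183]
orientation: [-0.001, 0.698, 0.716, -0.0]
wrist_force: [-0.2, -0.2, -0.5]
finger_gap: 0.0103
```

```bash
python3 go.py 443.6,258.2,120,91.5 443.6,258.2,29,91.5; python3 - <<'E'
from h import *
s=snap('scene','sc4')
p=w2px(s,[env.get_state()['tcp_pos']])[0].astype(int); print(p)
x,y=p
cv2.imwrite('pics/t4.png',cv2.resize(np.ascontiguousarray(s['color'][y-70:y+60,x-80:x+80,::-1]),None,fx=3,fy=3,interpolation=cv2.INTER_CUBIC))
E
```

```text
t 18.3 tcp [546.1 -78.4 118.3] phi 91.5 tilt [-0.001  0.001] F [-0.2 -0.2 -0.5] gap 10.3
443.6,258.2,120,91.5 turn -0.0 shift tool mm [339.2 -93.7  -1.7] len 352.0
443.6,258.2,29,91.5 turn -0.0 shift tool mm [ 0.  0. 91.] len 91.0
[292 241]
```

View pics/t4.png

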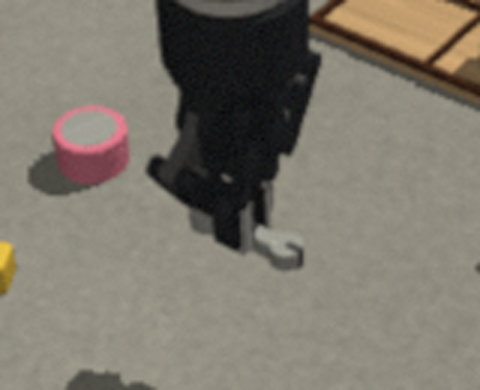

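carry_out([
  [-1,0.034,-0.0094,0,0,0,0],
  [-1,0.034,-0.0094,0,0,0,0],
  [-1,0.034,-0.0094,0,0,0,0],
  [-1,0.034,-0.0094,0,0,0,0],
  [-1,0.034,-0.0094,0,0,0,0],
  [-1,0.034,-0.0094,0,0,0,0],
  [-1,0.034,-0.0094,0,0,0,0],
  [-1,0.034,-0.0094,0,0,0,0],
  [-1,0.034,-0.0094,0,0,0,0],
  [-1,0.033,-0.0094,0,0,0,0],
  [-1,0,0,0.03,0,0,0],
  [-1,0,0,0.03,0,0,0],
  [-1,0,0,0.02,0,0,0],
  [-1,0,0,0.008,0,0,0],
  [-1,0,0,0,0,0,0],
  [-1,0,0,0,0,0,0],
])

```text
clock: 20.35
tcp_pos: [0.4445, 0.258, 0.0319]
orientation: [0.0, 0.698, 0.716, 0.001]
wrist_force: [0.4, -0.9, -0.6]
finger_gap: 0.0105
```

```bash
python3 go.py 443.6,258.2,28.5,91.5
```

```text
t 20.35 tcp [444.5 258.   31.9] phi 91.5 tilt [0.001 0.   ] F [ 0.4 -0.9 -0.6] gap 10.5
443.6,258.2,28.5,91.5 turn -0.0 shift tool mm [ 0.3 -0.8  3.4] len 4.0
```

carry_out([
  [-1,0,0,0.003,0,0,0],
  [-1,0,0,0,0,0,0],
  [-0.4,0,0,0,0,0,0],
  [-0.4,0,0,0,0,0,0],
  [-0.4,0,0,0,0,0,0],
  [-0.4,0,0,-0.015,0,0,0],
  [-0.4,0,0,-0.03,0,0,0],
  [-0.4,0,0,-0.045,0,0,0],
  [0.6,0,0,0,0,0,-0.129],
  [0.6,0,0,0,0,0,0],
])

```text
clock: 21.6
tcp_pos: [0.4444, 0.258, 0.1198]
orientation: [0.001, 0.651, 0.759, 0.001]
wrist_force: [0.1, -0.2, -0.0]
finger_gap: 0.0611
```

```bash
python3 go.py 664,-96.3,119,98.9 664,-96.3,24,98.9
```

```text
t 21.6 tcp [444.4 258.  119.8] phi 98.8 tilt [0.002 0.001] F [ 0.1 -0.2 -0. ] gap 61.1
664,-96.3,119,98.9 turn -0.001 shift tool mm [-384.   162.1    0.8] len 417.0
664,-96.3,24,98.9 turn -0.0 shift tool mm [ 0.  0. 95.] len 95.0
```

carry_out([
  [0.6,-0.032,0.0135,0,0,0,0],
  [0.6,-0.032,0.0135,0,0,0,0],
  [0.6,-0.032,0.0135,0,0,0,0],
  [0.6,-0.032,0.0135,0,0,0,0],
  [0.6,-0.032,0.0135,0,0,0,0],
  [0.6,-0.032,0.0135,0,0,0,0],
  [0.6,-0.032,0.0135,0,0,0,0],
  [0.6,-0.032,0.0135,0,0,0,0],
  [0.6,-0.032,0.0135,0,0,0,0],
  [0.6,-0.032,0.0135,0,0,0,0],
  [0.6,-0.032,0.0135,0,0,0,0],
  [0.6,-0.032,0.0135,0,0,0,0],
  [0.6,0,0,0.03,0,0,0],
  [0.6,0,0,0.03,0,0,0],
  [0.6,0,0,0.025,0,0,0],
  [0.6,0,0,0.01,0,0,0],
  [0.6,0,0,0,0,0,0],
  [0.6,0,0,0,0,0,0],
])

```text
clock: 23.85
tcp_pos: [0.6641, -0.0967, 0.0245]
orientation: [0.001, 0.65, 0.76, 0.0]
wrist_force: [0.0, 0.6, 0.7]
finger_gap: 0.0682
```

```bash
python3 go.py 664,-96.3,18,98.9; python3 - <<'E'
from h import *
s=snap('scene','sc5'); c=snap('top','top5')
x,y=w2px(s,[env.get_state()['tcp_pos']])[0].astype(int); print(x,y)
b=cv2.resize(np.ascontiguousarray(s['color'][y-70:y+60,x-70:x+70,::-1]),None,fx=3,fy=3,interpolation=cv2.INTER_CUBIC)
a=cv2.resize(np.ascontiguousarray(c['color'][180:310,105:225,::-1]),None,fx=3,fy=3)
cv2.imwrite('pics/t5.png',np.hstack([a,b]))
E
```

```text
t 23.85 tcp [664.1 -96.7  24.5] phi 98.9 tilt [ 0.002 -0.   ] F [0.  0.6 0.7] gap 68.2
664,-96.3,18,98.9 turn -0.001 shift tool mm [ 0.4 -0.   6.5] len 6.0
345 314
```

View pics/t5.png

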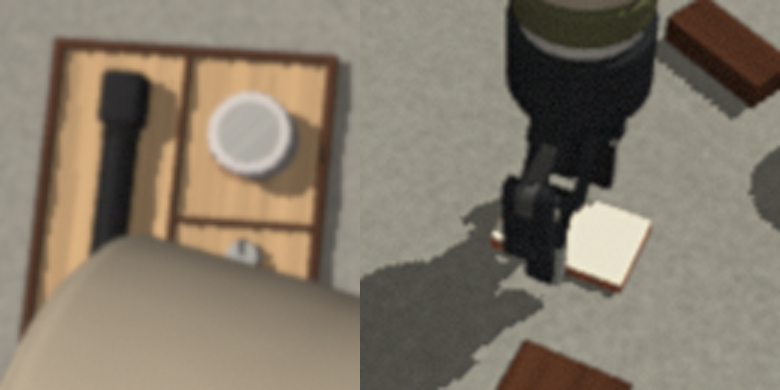

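Key head visible in its pocket, and the fingers straddle the tile. Grip the tile.

carry_out([
  [0.6,0,0,0.0065,0,0,0],
  [0.6,0,0,0,0,0,0],
  [-1,0,0,0,0,0,0],
  [-1,0,0,0,0,0,0],
  [-1,0,0,0,0,0,0],
  [-1,0,0,0,0,0,0],
  [-1,0,0,0,0,0,0],
])

```text
clock: 24.82
tcp_pos: [0.6636, -0.0966, 0.0171]
orientation: [0.0, 0.65, 0.76, 0.0]
wrist_force: [-0.7, 0.1, 2.4]
finger_gap: 0.049
```

carry_out([
  [-1,0,0,-0.013,0,0,0],
  [-1,0,0,-0.03,0,0,0],
  [-1,0,0,-0.03,0,0,0],
  [-1,0,0,-0.03,0,0,0.094],
  [-1,0,0,0,0,0,0],
  [-1,0,0,0,0,0,0],
])

```text
clock: 25.58
tcp_pos: [0.6629, -0.0965, 0.1193]
orientation: [-0.0, 0.685, 0.729, -0.0]
wrist_force: [0.3, -0.4, -1.1]
finger_gap: 0.0486
```

```bash
python3 go.py 480.5,-312.9,120,93.5 480.5,-312.9,26,93.5; python3 - <<'E'
from h import *
s=snap('scene','sc6')
x,y=w2px(s,[env.get_state()['tcp_pos']])[0].astype(int); print(x,y)
b=cv2.resize(np.ascontiguousarray(s['color'][y-70:y+60,x-70:x+70,::-1]),None,fx=3,fy=3,interpolation=cv2.INTER_CUBIC)
cv2.imwrite('pics/t6.png',b)
E
```

```text
t 25.57 tcp [662.9 -96.5 119.3] phi 93.6 tilt [-0.001  0.   ] F [ 0.3 -0.4 -1.1] gap 48.6
480.5,-312.9,120,93.5 turn 0.001 shift tool mm [-204.9 -195.2   -0.7] len 283.0
480.5,-312.9,26,93.5 turn -0.0 shift tool mm [ 0.  0. 94.] len 94.0
346 276
```

View pics/t6.png

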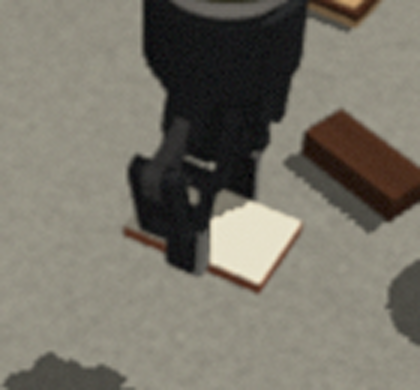

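carry_out([
  [-1,-0.0205,-0.0195,0,0,0,0],
  [-1,-0.0205,-0.0195,0,0,0,0],
  [-1,-0.0205,-0.0195,0,0,0,0],
  [-1,-0.0205,-0.0195,0,0,0,0],
  [-1,-0.0205,-0.0195,0,0,0,0],
  [-1,-0.0205,-0.0195,0,0,0,0],
  [-1,-0.0205,-0.0195,0,0,0,0],
  [-1,-0.0205,-0.0195,0,0,0,0],
  [-1,-0.0205,-0.0195,0,0,0,0],
  [-1,-0.0205,-0.0195,0,0,0,0],
  [-1,0,0,0.03,0,0,0],
  [-1,0,0,0.03,0,0,0],
  [-1,0,0,0.02,0,0,0],
  [-1,0,0,0.01,0,0,0],
  [-1,0,0,0,0,0,0],
  [-1,0,0,0,0,0,0],
])

```text
clock: 27.62
tcp_pos: [0.4817, -0.3134, 0.0304]
orientation: [0.0, 0.685, 0.728, 0.0]
wrist_force: [-0.2, -0.5, -0.8]
finger_gap: 0.0487
```

```bash
python3 go.py 480.5,-312.9,26,93.5
```

```text
t 27.62 tcp [ 481.7 -313.4   30.4] phi 93.5 tilt [ 0.001 -0.001] F [-0.2 -0.5 -0.8] gap 48.7
480.5,-312.9,26,93.5 turn 0.0 shift tool mm [ 0.6 -1.1  4.4] len 5.0
```

carry_out([
  [-1,0,0,0.0045,0,0,0],
  [-1,0,0,0,0,0,0],
  [0.5,0,0,0,0,0,0],
  [0.5,0,0,0,0,0,0],
  [0.5,0,0,0,0,0,0],
  [0.5,0,0,-0.015,0,0,0],
  [0.5,0,0,-0.03,0,0,0],
  [0.5,0,0,-0.03,0,0,0],
  [-0.4,0,-0.03,0,0,0,0],
  [-0.4,0,-0.03,0,0,0,0],
  [-0.4,0,0,0,0,0,0],
  [-0.4,0,0,0,0,0,0],
])

```text
clock: 29.12
tcp_pos: [0.4221, -0.3173, 0.1012]
orientation: [0.001, 0.685, 0.728, 0.0]
wrist_force: [1.3, -0.6, 0.8]
finger_gap: 0.0257
```

```bash
python3 go.py 418.6,-316.7,100,93.5 418.6,-316.7,29,93.5; python3 - <<'E'
from h import *
s=snap('scene','sc7'); im=s['color'][:,:,::-1]; c=snap('top','top7')
a=cv2.resize(np.ascontiguousarray(c['color'][180:310,440:550,::-1]),None,fx=3,fy=3)
b=cv2.resize(np.ascontiguousarray(im[300:430,110:270]),(480,390),interpolation=cv2.INTER_CUBIC)
cv2.imwrite('pics/t7.png',np.hstack([a,b]))
E
```

```text
t 29.12 tcp [ 422.1 -317.3  101.2] phi 93.5 tilt [ 0.002 -0.001] F [ 1.3 -0.6  0.8] gap 25.7
418.6,-316.7,100,93.5 turn -0.0 shift tool mm [ 0.9 -3.4  1.2] len 4.0
418.6,-316.7,29,93.5 turn -0.0 shift tool mm [ 0.  0. 71.] len 71.0
```

View pics/t7.png

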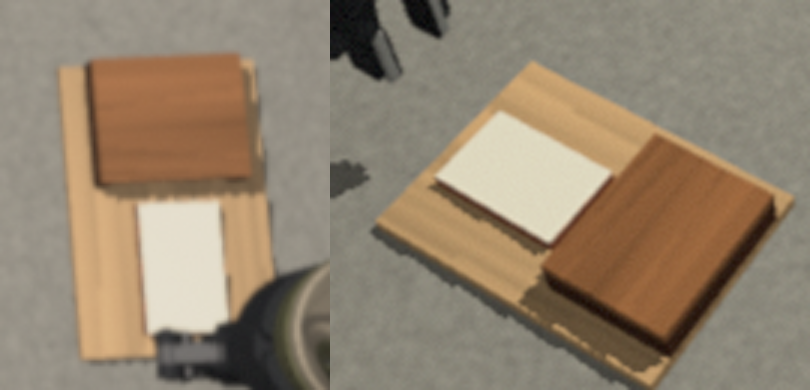

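```bash
python3 - <<'E'
from h import *
c=load('top7'); im=c['color'][:,:,::-1]; V=im.min(axis=2)
m=np.zeros(V.shape,np.uint8); m[242:295,480:520]=(V[242:295,480:520]>165)*255
cs=max(cv2.findContours(m,0,1)[0],key=cv2.contourArea); print(cv2.boundingRect(cs))
def loc(w):
    d=w-np.array([518.4,-310.6]); a=np.radians(3.5); R=np.array([[np.cos(a),np.sin(a)],[-np.sin(a),np.cos(a)]]); return d@R.T
w=px2w(c,cs.reshape(-1,2),.016)[:,:2]*1000
r=cv2.minAreaRect(w.astype(np.float32)); print(r,loc(np.array(r[0])))
# board edges at rows: wood saturation
S=cv2.cvtColor(im,cv2.COLOR_BGR2HSV)[...,1]
for v in (245,252,258):
    x=np.where(S[v,450:545]>60)[0]+450; print(v,x.min(),x.max(),loc(px2w(c,[(x.min(),v),(x.max(),v)],.008)[:,:2]*1000).round(1))
E
```

```text
(486, 247, 30, 44)
((483.09014892578125, -315.5062255859375), (77.60118865966797, 48.078697204589844), 3.567572832107544) [-35.54350899  -2.74145965]
245 462 528 [[ 10.1  62.1]
 [  6.  -58.7]]
252 463 529 [[ -2.9  61.2]
 [ -7.  -59.5]]
258 463 530 [[-13.9  61.9]
 [-18.1 -60.3]]
```

carry_out([
  [-0.4,-0.002,-0.004,0,0,0,0],
  [-0.4,0,0,0.03,0,0,0],
  [-0.4,0,0,0.03,0,0,0],
  [-0.4,0,0,0.012,0,0,0],
  [-0.4,0,0,0,0,0,0],
  [-0.4,0,0.008,0,0,0,0],
  [-0.4,0,0.01,0,0,0,0],
  [-0.4,0,0.01,0,0,0,0],
  [-0.4,0,0.01,0,0,0,0],
  [-0.4,0,0.01,0,0,0,0],
  [-0.4,0,0.01,0,0,0,0],
  [-0.4,0,0.01,0,0,0,0],
  [-0.4,0,0.008,0,0,0,0],
  [-0.4,0,0,0,0,0,0],
])

```text
clock: 30.98
tcp_pos: [0.4941, -0.3144, 0.0282]
orientation: [0.0, 0.685, 0.729, 0.0]
wrist_force: [0.6, 0.0, 0.4]
finger_gap: 0.0255
```

```bash
python3 go.py; python3 - <<'E'
from h import *
s=snap('scene','sc8'); im=s['color'][:,:,::-1]
p=env.get_state()['tcp_pos'][:2]*1000
d=p-np.array([518.4,-310.6]); a=np.radians(3.5); print('tcp loc',d[0]*np.cos(a)+d[1]*np.sin(a),-d[0]*np.sin(a)+d[1]*np.cos(a))
cv2.imwrite('pics/t8.png',cv2.resize(np.ascontiguousarray(im[280:430,110:270]),None,fx=4,fy=4,interpolation=cv2.INTER_CUBIC))
E
```

```text
t 30.98 tcp [ 494.1 -314.4   28.2] phi 93.5 tilt [ 0. -0.] F [0.6 0.  0.4] gap 25.5
tcp loc -24.994364712617937 -2.1409568028236956
```

View pics/t8.png

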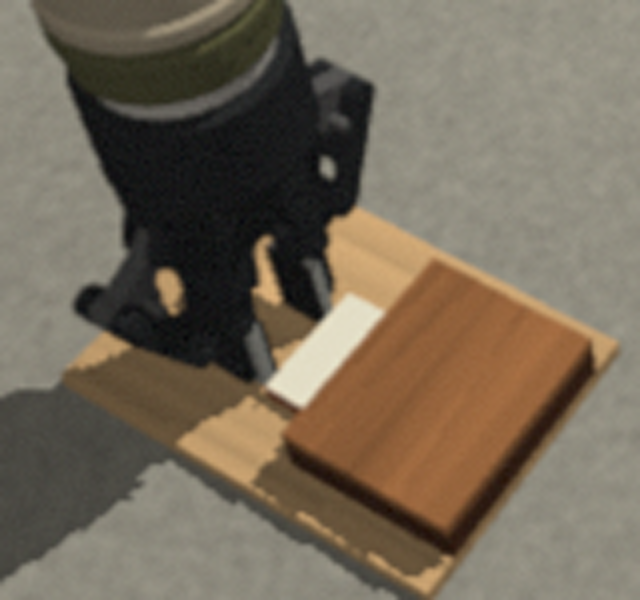

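The tile is sliding in squarely, with about 28 mm still showing. I'll push the remaining ~16 mm gently.

carry_out([
  [-0.4,0,0.005,0,0,0,0],
  [-0.4,0,0.005,0,0,0,0],
  [-0.4,0,0.003,0,0,0,0],
  [-0.4,0,0.001,0,0,0,0],
  [-0.4,0,0,0,0,0,0],
])

```text
clock: 31.65
tcp_pos: [0.5074, -0.3135, 0.0283]
orientation: [0.0, 0.685, 0.728, 0.0]
wrist_force: [-0.4, -0.0, -0.9]
finger_gap: 0.0255
```

carry_out([
  [-0.4,0,0.001,0,0,0,0],
  [-0.4,0,0.001,0,0,0,0],
  [-0.4,0,0,0,0,0,0],
])

```text
clock: 32.02
tcp_pos: [0.5094, -0.3134, 0.0283]
orientation: [0.0, 0.685, 0.728, 0.0]
wrist_force: [-0.2, -0.6, -0.5]
finger_gap: 0.0258
```

carry_out([
  [-0.4,0,0.001,0,0,0,0],
  [-0.4,0,0.001,0,0,0,0],
  [-0.4,0,0,0,0,0,0],
])

```text
clock: 32.4
tcp_pos: [0.5101, -0.3133, 0.0282]
orientation: [-0.001, 0.685, 0.728, -0.001]
wrist_force: [-5.4, -1.3, 2.9]
finger_gap: 0.0256
```

carry_out([
  [-0.4,0,0.001,0,0,0,0],
  [-0.4,0,0,0,0,0,0],
])

```text
clock: 32.65
tcp_pos: [0.5101, -0.3133, 0.0282]
orientation: [-0.001, 0.685, 0.728, -0.002]
wrist_force: [-7.5, -1.8, 5.2]
finger_gap: 0.0254
```

carry_out([
  [-0.4,0,0.001,0,0,0,0],
  [-0.4,0,0,0,0,0,0],
])

```text
clock: 32.9
tcp_pos: [0.5102, -0.3133, 0.0282]
orientation: [-0.002, 0.686, 0.728, -0.002]
wrist_force: [-11.5, -2.0, 6.6]
finger_gap: 0.0259
```

The tile met the stop: the TCP held at local x about -9 while the force rose. I'll back off and go for the block.

carry_out([
  [-0.4,0,-0.01,0,0,0,0],
  [-0.4,0,-0.015,0,0,0,0],
  [-0.4,0,0,-0.03,0,0,0],
  [-0.4,0,0,-0.03,0,0,0],
  [0.4,0,0,-0.035,0,0,0],
  [0.4,0,0,0,0,0,0.118],
  [0.4,0,0,0,0,0,0.118],
  [0.4,0,0,0,0,0,0.118],
  [0.4,0,0,0,0,0,0],
  [0.4,0,0,0,0,0,0],
])

```text
clock: 34.15
tcp_pos: [0.4881, -0.3146, 0.1232]
orientation: [-0.0, 0.802, 0.597, 0.0]
wrist_force: [-0.4, 0.1, 0.3]
finger_gap: 0.0597
```

```bash
python3 go.py 670.9,77.4,120,73.2 670.9,77.4,27,73.2 670.9,77.4,120,73.2 570.3,-307.4,120,3.5 570.3,-307.4,58,3.5
```

```text
t 34.15 tcp [ 488.1 -314.6  123.2] phi 73.3 tilt [0. 0.] F [-0.4  0.1  0.3] gap 59.7
670.9,77.4,120,73.2 turn 0.002 shift tool mm [428.1  61.7   3.2] len 433.0
670.9,77.4,27,73.2 turn -0.0 shift tool mm [ 0.  0. 93.] len 93.0
670.9,77.4,120,73.2 turn -0.0 shift tool mm [  0.   0. -93.] len 93.0
570.3,-307.4,120,3.5 turn 1.216 shift tool mm [-123.9  377.9   -0. ] len 398.0
570.3,-307.4,58,3.5 turn -0.0 shift tool mm [ 0.  0. 62.] len 62.0
```

carry_out([
  [0.4,0.0357,0.0051,0,0,0,0],
  [0.4,0.0357,0.0051,0,0,0,0],
  [0.4,0.0357,0.0051,0,0,0,0],
  [0.4,0.0357,0.0051,0,0,0,0],
  [0.4,0.0357,0.0051,0,0,0,0],
  [0.4,0.0357,0.0051,0,0,0,0],
  [0.4,0.0357,0.0051,0,0,0,0],
  [0.4,0.0357,0.0051,0,0,0,0],
  [0.4,0.0357,0.0051,0,0,0,0],
  [0.4,0.0357,0.0051,0,0,0,0],
  [0.4,0.0357,0.0051,0,0,0,0],
  [0.4,0.0357,0.0051,0,0,0,0],
  [0.4,0,0,0.03,0,0,0],
  [0.4,0,0,0.03,0,0,0],
  [0.4,0,0,0.01,0,0,0],
  [0.4,0,0,0,0,0,0],
  [0.4,0,0,0,0,0,0],
])

```text
clock: 36.28
tcp_pos: [0.6715, 0.0776, 0.0547]
orientation: [0.001, 0.803, 0.596, 0.001]
wrist_force: [0.7, -0.4, 0.1]
finger_gap: 0.0596
```

```bash
python3 go.py 670.9,77.4,27,73.2
```

```text
t 36.27 tcp [671.5  77.6  54.7] phi 73.2 tilt [0.002 0.   ] F [ 0.7 -0.4  0.1] gap 59.6
670.9,77.4,27,73.2 turn 0.0 shift tool mm [-0.4 -0.5 27.7] len 28.0
```

carry_out([
  [0.4,0,0,0.018,0,0,0],
  [0.4,0,0,0.01,0,0,0],
  [0.4,0,0,0,0,0,0],
  [-1,0,0,0,0,0,0],
  [-1,0,0,0,0,0,0],
  [-1,0,0,0,0,0,0],
  [-1,0,0,0,0,0,0],
  [-1,0,0,0,0,0,0],
  [-1,0,0,-0.013,0,0,0],
  [-1,0,0,-0.03,0,0,0],
  [-1,0,0,-0.03,0,0,0],
  [-1,0,0,-0.02,0,0,0],
  [-1,0,0,0,0,0,0],
  [-1,0,0,0,0,0,0],
])

```text
clock: 38.02
tcp_pos: [0.67, 0.0778, 0.1176]
orientation: [-0.0, 0.803, 0.596, -0.0]
wrist_force: [0.1, 0.0, -1.1]
finger_gap: 0.034
```

```bash
python3 go.py 570.3,-307.4,120,3.5; python3 - <<'E'
from h import *
s=snap('scene','sc9')
x,y=w2px(s,[env.get_state()['tcp_pos']])[0].astype(int); print(x,y)
a=cv2.resize(np.ascontiguousarray(s['color'][y-70:y+60,x-65:x+65,::-1]),(390,390))
b=cv2.resize(np.ascontiguousarray(s['color'][300:430,110:240,::-1]),(390,390),interpolation=cv2.INTER_CUBIC)
cv2.imwrite('pics/t9.png',np.hstack([a,b]))
E
```

```text
t 38.02 tcp [670.   77.8 117.6] phi 73.2 tilt [-0.001  0.   ] F [ 0.1  0.  -1.1] gap 34.0
570.3,-307.4,120,3.5 turn 1.217 shift tool mm [-123.1  378.4   -2.4] len 398.0
401 218
```

View pics/t9.png

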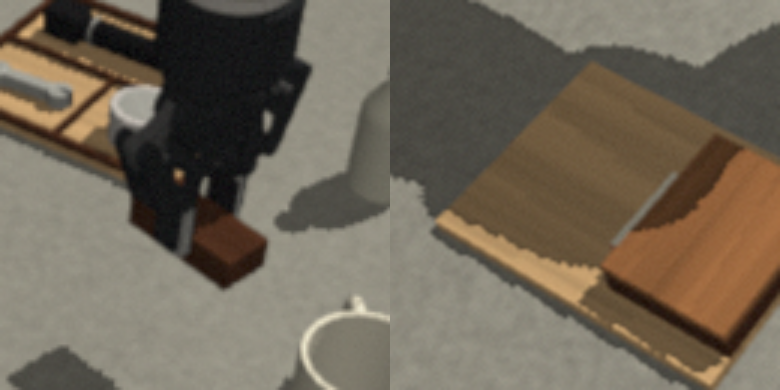

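Block held level and tile home (thin 12 mm strip showing). Carry the block over.

carry_out([
  [-1,0,0,0,0,0,0.152],
  [-1,0,0,0,0,0,0.152],
  [-1,0,0,0,0,0,0.152],
  [-1,0,0,0,0,0,0.152],
  [-1,0,0,0,0,0,0.152],
  [-1,0,0,0,0,0,0.152],
  [-1,0,0,0,0,0,0.152],
  [-1,0,0,0,0,0,0.152],
  [-1,-0.0112,0.0344,0,0,0,0],
  [-1,-0.0112,0.0344,0,0,0,0],
  [-1,-0.0112,0.0344,0,0,0,0],
  [-1,-0.0112,0.0344,0,0,0,0],
  [-1,-0.0112,0.0344,0,0,0,0],
  [-1,-0.0112,0.0344,0,0,0,0],
  [-1,-0.0112,0.0344,0,0,0,0],
  [-1,-0.0112,0.0344,0,0,0,0],
  [-1,-0.0112,0.0344,0,0,0,0],
  [-1,-0.0112,0.0344,0,0,0,0],
  [-1,-0.0112,0.0344,0,0,0,0],
])

```text
clock: 40.45
tcp_pos: [0.5699, -0.3081, 0.1167]
orientation: [-0.001, 1.0, 0.031, -0.001]
wrist_force: [-0.1, -0.4, -0.7]
finger_gap: 0.0344
```

carry_out([
  [-1,0,0,0,0,0,0],
  [-1,0,0,0.03,0,0,0],
  [-1,0,0,0.015,0,0,0],
  [-1,0,0,0,0,0,0],
  [-1,0,0,0,0,0,0],
])

```text
clock: 41.08
tcp_pos: [0.5715, -0.3072, 0.0738]
orientation: [0.0, 1.0, 0.031, 0.0]
wrist_force: [-0.2, -0.0, -0.7]
finger_gap: 0.0343
```

```bash
python3 go.py 570.3,-307.4,57.5,3.5; python3 - <<'E'
from h import *
s=snap('scene','sc10'); c=snap('top','top10')
a=cv2.resize(np.ascontiguousarray(c['color'][180:310,440:550,::-1]),None,fx=3,fy=3)
b=cv2.resize(np.ascontiguousarray(s['color'][290:430,110:270,::-1]),(446,390),interpolation=cv2.INTER_CUBIC)
cv2.imwrite('pics/t10.png',np.hstack([a,b]))
E
```

```text
t 41.08 tcp [ 571.5 -307.2   73.8] phi 3.6 tilt [ 0. -0.] F [-0.2 -0.  -0.7] gap 34.3
570.3,-307.4,57.5,3.5 turn 0.002 shift tool mm [-1.2  0.2 16.3] len 16.0
```

View pics/t10.png

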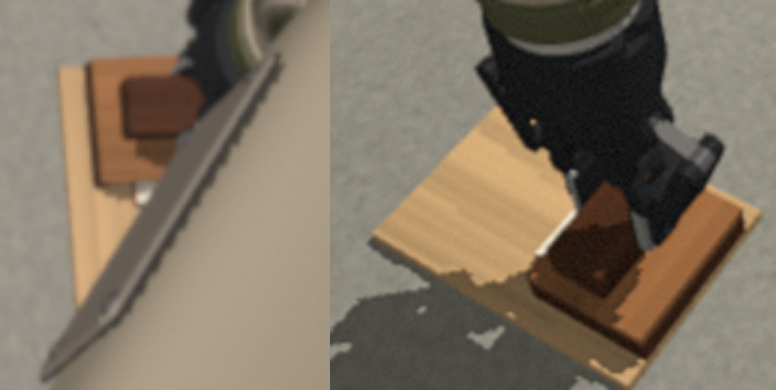

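The block is square over the deck, roughly centred. Lower and release.

carry_out([
  [-1,-0.001,0,0.01,0,0,0],
  [-1,0,0,0.0055,0,0,0],
  [-1,0,0,0,0,0,0],
  [-1,0,0,0,0,0,0],
])

```text
clock: 41.68
tcp_pos: [0.57, -0.3076, 0.0577]
orientation: [-0.0, 1.0, 0.031, -0.0]
wrist_force: [-0.4, 0.7, -0.9]
finger_gap: 0.0343
```

carry_out([
  [0.05,0,0,0,0,0,0],
  [0.05,0,0,0,0,0,0],
  [0.05,0,0,0,0,0,0],
  [0.05,0,0,-0.015,0,0,0],
  [0.05,0,0,-0.03,0,0,0],
  [0.05,0,0,-0.045,0,0,0],
  [0.05,0,0,-0.045,0,0,0],
  [0.05,-0.045,-0.04,-0.03,0,0,0],
  [0.05,-0.045,-0.045,0,0,0,0],
  [0.05,-0.0,-0.045,0,0,0,0],
  [0.05,-0.0,-0.045,0,0,0,0],
  [0.05,-0.0,-0.045,0,0,0,0],
  [0.05,-0.0,-0.045,0,0,0,0],
  [0.05,-0.0,-0.045,0,0,0,0],
  [0.05,0,0,0,0,0,0],
])

```text
clock: 43.55
tcp_pos: [0.4648, -0.0047, 0.222]
orientation: [-0.0, 0.999, 0.033, 0.001]
wrist_force: [0.9, 0.5, -0.1]
finger_gap: 0.0446
```

```bash
python3 - <<'E'
from h import *
s=snap('scene','sc11'); c=snap('top','top11')
a=cv2.resize(np.ascontiguousarray(c['color'][180:325,440:550,::-1]),None,fx=3,fy=3)
b=cv2.resize(np.ascontiguousarray(c['color'][180:325,100:225,::-1]),None,fx=3,fy=3)
cv2.imwrite('pics/t11.png',np.hstack([a,b]))
im=c['color'][:,:,::-1].copy(); hsv=cv2.cvtColor(im,cv2.COLOR_BGR2HSV).astype(int); S,V=hsv[...,1],hsv[...,2]
def obj(m,r,z,org,yaw):
    o=np.zeros(V.shape,np.uint8); x0,y0,x1,y1=r; o[y0:y1,x0:x1]=m[y0:y1,x0:x1]*255
    o=cv2.morphologyEx(o,cv2.MORPH_CLOSE,np.ones((3,3)))
    cs=max(cv2.findContours(o,0,1)[0],key=cv2.contourArea); w=(px2w(c,cs.reshape(-1,2),z)[:,:2]*1000)
    (cx,cy),(p,q),th=cv2.minAreaRect(w.astype(np.float32)); th=th+90 if p<q else th
    t=np.radians(yaw); d=np.array([cx,cy])-org; print(np.round([d[0]*np.cos(t)+d[1]*np.sin(t),-d[0]*np.sin(t)+d[1]*np.cos(t),p,q],1),'ang rel',round((th-yaw+90)%180-90,1))
T=((497.1,296.2),-2.2); C=((518.4,-310.6),3.5)
print('pump');obj(V<75,(125,195,160,305),.019,*T)
print('tin');obj((S<60)&(V>120),(168,204,210,245),.034,*T)
print('key');obj((S<55)&(V>110),(163,258,206,306),.014,*T)
print('block');obj((V<115),(465,195,530,240),.046,*C)
E
```

```text
pump
[  0.4  38.   28.7 168.4] ang rel 0.1
tin
[ 49.8 -42.9  49.7  49.4] ang rel 50.0
key
[-49.3 -42.6  72.5  18.3] ang rel 3.8
block
[45.1 -4.7 92.7 59.2] ang rel 85.1
```

View pics/t11.png

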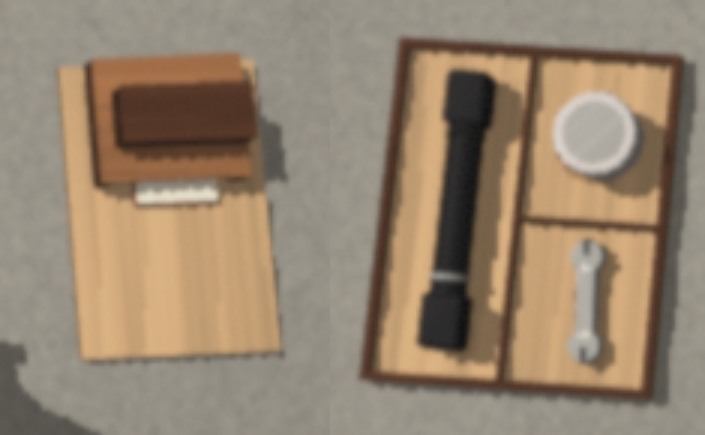

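```bash
python3 - <<'E'
from h import *
c=load('top11')
def loc(P,z):
    w=px2w(c,np.array(P)/3+[440,180],z)[:,:2]*1000-np.array([518.4,-310.6]); a=np.radians(3.5)
    return np.c_[w[:,0]*np.cos(a)+w[:,1]*np.sin(a),-w[:,0]*np.sin(a)+w[:,1]*np.cos(a)].round(1)
b=loc([(119,88),(250,81),(255,134),(119,141)],.052); print('block top',b.tolist(),b.mean(0))
d=loc([(91,60),(240,55),(250,178),(97,185)],.030); print('deck',d.tolist(),d.mean(0))
t=loc([(136,203),(218,202)],.016); print('tile near edge',t.tolist(),t.mean(0))
for f in('scene','top'):
    p=load(f+'0')['color'].astype(int);q=load(('sc' if f=='scene' else 'top')+'11')['color'].astype(int)
    df=abs(p-q).max(2)
    for n,X in dict(glue=(.709,.303,.06),mug=(.784,.061,.04),plank=(.728,-.256,.03)).items():
        u,v=w2px(c if f=='top' else load('scene0'),[X])[0].astype(int); print(f,n,(df[v-20:v+20,u-20:u+20]>40).sum())
print(env.get_state()['wrist_force'])
E
```

```text
block top [[67.0, 36.7], [68.6, -41.1], [36.7, -41.4], [35.2, 39.1]] [51.875 -1.675]
deck [[89.1, 46.5], [89.1, -44.0], [13.7, -43.6], [12.6, 48.3]] [51.125  1.8  ]
tile near edge [[2.7, 21.9], [1.6, -27.8]] [ 2.15 -2.95]
scene glue 0
scene mug 0
scene plank 0
top glue 0
top mug 0
top plank 0
[ 0.07135398 -0.24049939  0.16099648]
```

All are within tolerance and the bystanders haven't moved. Handing in.

```bash
python3 -c "
from workcell import env
print(env.hand_in(), env.get_state()['clock'])"
```

```text
the job is handed in; nothing more can be done
the job is handed in; nothing more can be done
```

Both kits are made up and the job is handed in, at about 44 s of the 144 s allowed. `hand_in` gives no verdict, so the results below are from my last images.

| Part | Measured position (mm) | Target (mm) | Angle error |
|---|---|---|---|
| Pump | tray (0, 38) | (0, 44) | about 0° |
| Key | tray (-49, -43) | (-52, -40) | any angle allowed |
| Tin | tray (50, -43) | (50, -40) | round |
| Tile | caddy (42, -3) | (42, 0) | about 1° |
| Block | caddy (52, -2) | (52, 0) | about 1–3° across |

- **Tile:** it met the back stop, with the push force rising to about 11 N.
- **Bystanders:** the glue bottle, mug and plank look the same in both cameras as at the start.
- **One disagreement:** the first automatic block reading, (45, -5), took in shadow. I re-measured the block from its top-face corners, picked by eye in the crop, and the table gives that value. The pump's 6 mm sideways offset may also be partly shadow.

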